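# Turn display modules with the lifter and pack them under a stacking tray

## Task

At the phone repair stall, two or three display modules lie face down on the blue ledge of the turning board; take the lifter, slide its blade under the overhanging edge of each and tip it over the step so that it comes to lie face up; do not touch a module with the fingers until it is face up. Then put all the modules, face up and flat on the floor, in the grey tray, and stack the yellow cover tray on it so that its feet drop inside the grey tray's corners and it sits fully down. Leave the lifter standing on its grey mat and do not disturb the other things on the table.

Things in the scene. Friction and masses are not known exactly. Their poses are not given: they have to be found in the camera images.
- board: Fixed turning board, 312 mm long (y). Origin on the table plane, middle of the step line. On its -x side (towards the robot) is a blue ledge, x from -34 to 0 mm, top 12 mm above the table; at x = 0 a 4 mm step rises to the black rubber deck, x from 0 to 75 mm, top 16 mm above the table.
- base_in (a point): Grey open stacking tray (loose, 0.9 kg), 240 mm (x) x 120 mm (y) x 34 mm tall outside; walls and floor 4 mm, so 232 x 112 mm inside. The point is the centre of its inner floor, 4 mm above the table. z up.
- cover_grip (a point): Yellow cover tray, 0.35 kg, 240 (x) x 120 (y) mm, on 10 mm tapered corner feet (seated: inside the grey tray's corners, 2 mm play, 5 mm lead-in, plate on its rim). Rim 32 mm above the feet's ends. Held by a black upright bar at its middle, 70 mm (x) x 12 mm (y), top 66 mm up. The point is in the bar, 54 mm above the feet's ends; seated: 74 mm above the grey tray's point. z up.
- lifter_grip (a point): Lifter, 0.12 kg: orange handle 80 mm long (x from -45 to +35 mm of this point), 14 mm thick (y), 24 mm tall, held 18 mm up by a black heel (36 mm wide, x = -40) and a steel neck (x = +30); a flat steel blade 30 mm wide, 2.5 mm thick runs forward level with the underside, tip at x = +85 mm. The point is 30 mm above the underside. z up.
- toolmat: Thin fixed grey fabric mat on which the lifter lies, 170 mm (its x) x 100 mm (y), 2 mm thick. Origin at its centre on the table.
- module1_c (a point): Display module, 46 mm (x) x 64 mm (y) x 8 mm, 45 g; dark glass face, green circuit-board back. The point is its centre; z points out of the green back (z up = face down). Starts face down on the ledge, its far long side 1 to 4 mm short of the step, its near long side overhanging the ledge by about 15 mm, 12 mm above the table, where the blade fits under. Two or three of four are present.
- module2_c (a point): Display module, 46 mm (x) x 64 mm (y) x 8 mm, 45 g; dark glass face, green circuit-board back. The point is its centre; z points out of the green back (z up = face down). Starts face down on the ledge, its far long side 1 to 4 mm short of the step, its near long side overhanging the ledge by about 15 mm, 12 mm above the table, where the blade fits under. Two or three of four are present.
- module3_c (a point): Display module, 46 mm (x) x 64 mm (y) x 8 mm, 45 g; dark glass face, green circuit-board back. The point is its centre; z points out of the green back (z up = face down). Starts face down on the ledge, its far long side 1 to 4 mm short of the step, its near long side overhanging the ledge by about 15 mm, 12 mm above the table, where the blade fits under. Two or three of four are present.
- module4_c (a point): Display module, 46 mm (x) x 64 mm (y) x 8 mm, 45 g; dark glass face, green circuit-board back. The point is its centre; z points out of the green back (z up = face down). Starts face down on the ledge, its far long side 1 to 4 mm short of the step, its near long side overhanging the ledge by about 15 mm, 12 mm above the table, where the blade fits under. Two or three of four are present.
- screwjar: Bystander, a small clear jar of screws with a red cap, 44 mm in diameter and 45 mm tall; not part of the job.
- charger: Bystander, a loose black charger plug, 45 x 38 x 30 mm; not part of the job.
- phone1: Bystander, a red keypad phone, 112 x 48 x 14 mm; not part of the job.
- phone2: Bystander, a black keypad phone, 112 x 48 x 14 mm; not part of the job.
- driver: Bystander, a screwdriver, 160 mm long; not part of the job.
There are look-alikes about, which are no part of the job. What is shaped like the part that bears module1_c but brown or orange is not meant.

How it is judged (in metres and radians):
On the way, in this order (a step that is already met when the one before it is completed fails the run):
1. all modules have been turned and lie face up (angle between each of module1_c, module2_c, module3_c, module4_c's own z axis and vertical above 2.96 rad), for 0.2 s.
2. all modules lie flat and face up on the floor of the grey tray (all of step 1 and x of module1_c in the frame of base_in between -0.116 and 0.116 m and y of module1_c in the frame of base_in between -0.056 and 0.056 m and z of module1_c in the frame of base_in between 0 and 0.009 m and x of module2_c in the frame of base_in between -0.116 and 0.116 m and y of module2_c in the frame of base_in between -0.056 and 0.056 m and z of module2_c in the frame of base_in between 0 and 0.009 m and x of module3_c in the frame of base_in between -0.116 and 0.116 m and y of module3_c in the frame of base_in between -0.056 and 0.056 m and z of module3_c in the frame of base_in between 0 and 0.009 m and x of module4_c in the frame of base_in between -0.116 and 0.116 m and y of module4_c in the frame of base_in between -0.056 and 0.056 m and z of module4_c in the frame of base_in between 0 and 0.009 m), for 0.2 s.
3. the cover tray is stacked on the grey tray, feet inside its corners, fully down (z of cover_grip in the frame of base_in between 0.07 and 0.0765 m and horizontal distance between cover_grip and base_in below 0.006 m and angle between the x axis of cover_grip and the x axis of base_in, either way round below 0.06 rad and angle between cover_grip's own z axis and vertical below 0.05 rad), for 0.2 s.
At the end, for the whole second after the job is handed in: Every module present lies face up (within about 10 degrees) on the floor of the grey tray; the cover tray is fully seated on it (within 3.5 mm of its seated height, 6 mm of centred, 3.5 degrees of square, level); the lifter stands upright with its handle's middle over its mat (all of step 2 and all of step 3 and x of lifter_grip in the frame of toolmat between -0.085 and 0.085 m and y of lifter_grip in the frame of toolmat between -0.05 and 0.05 m and angle between lifter_grip's own z axis and vertical below 0.12 rad and height (world z) of lifter_grip below 0.037 m); the robot touches nothing.
It fails at once if the fingers touch a module that is not face up ((contact force between the fingers and module1 above 0.5 N and angle between module1_c's own z axis and vertical below 2.2 rad) or (contact force between the fingers and module2 above 0.5 N and angle between module2_c's own z axis and vertical below 2.2 rad) or (contact force between the fingers and module3 above 0.5 N and angle between module3_c's own z axis and vertical below 2.2 rad) or (contact force between the fingers and module4 above 0.5 N and angle between module4_c's own z axis and vertical below 2.2 rad)).
It fails at once if a bystander is moved more than 4 cm (distance of any of screwjar, charger, phone1, phone2, driver from where it was at the start of the episode above 0.04 m).
Of module1, module2, module3, module4 only 2 to 3 are there at a start; the rules pass over those that are not, and their reading is None.
At some moment in a run one of cover, lifter may be knocked a few centimetres aside while the robot is not near it.
It also fails if it takes over 210 s, if anything falls off the work surface, if the arm or the gripper's body presses on something with over 40 N, if the wrist force passes 120 N, or if a joint passes its speed limit or range.

## Robot

A 7-joint arm with a two-finger parallel gripper is mounted at the origin on the work surface. World frame = base frame: x ahead of the robot, y to its left, z up, the work surface at z = 0. Lengths are in mm, angles in rad, forces in N, time in s.
With the tool pointing down it reaches from about 400 to 925 mm from the base axis. Payload 4.1 kg.
Tool frame: the origin (TCP) lies at the very end of the fingers, on their centre line; the grasp point (between the pads) lies 19 mm behind it; z points along the fingers, x is the direction in which the jaws open and shut, and the axes are right-handed (so a half turn about z gives the same grasp; the last joint's range is limited). The gripper opens to 85 mm and grips with 20 to 120 N. Pads are 22 mm wide; open, the fingers measure 114 mm over their backs; the gripper's body (76 mm by 85 mm) begins 54 mm behind the grasp point. The pads swing forward as they close: fully open they stand 13 mm farther back than shut.
Start: joints at [-1.341, 0.398, 0.045, 1.537, -0.019, 1.207, -0.051], TCP at [209.87, 615.222, 231.347] pointing down, gripper open.
Joint ranges: [-2.82, 2.82], [-0.49, 2.23], [-1.37, 1.46], [0, 2.46], [-1.36, 4.5], [0.23, 2], [-2.94, 2.94]. Speed limits (rad/s): [2.57, 2.57, 3.14, 3.14, 3.14, 3.14, 3.14].

## Interface

Orientations are given as a unit quaternion [w, x, y, z].
In Python, from cell import manip, solve_ik, viewer, models gives the robot as it stands. Calls block until the motion is done:
- manip.move_ptp(position, orientation): joint-space move of the TCP to a pose.
- manip.servo_line(position, rotation=None, speed=150): straight line of the TCP; rotation=None keeps the orientation; speed is the mean speed in mm/s.
- manip.move_joints(angles): joint-space move.
- manip.let_go() and manip.grasp(): open the fingers fully, or close them until they stop; the grip force is fixed at half the most.
- manip.pause(seconds).
- solve_ik(position, orientation): joint angles nearest the present ones, or None.
- manip.sense(): the state.
- viewer.get_image(name): name is "scene" or "top" or "wrist"; returns (picture, depth): 480x640x3 uint8, red, green, blue; 480x640 float32, mm along the optical axis (not along the pixel's ray), 0 where there is no reading.
- viewer.camera_params(name): a dict with "vfov" (degrees; the focal length in pixels is half the picture's height over the tangent of half this angle, whatever the lens; pixels are square), "cx", "cy" (the principal point, pixels), "world_to_cam" (4x4, takes a point from world to camera coordinates). Camera axes: x right, y down, z forward; pixel columns grow to the right and rows downward; lengths in mm; the calibration is good to about 2 mm. A picture is of the moment at which its call begins: read the wrist's pose just before it. camera_params takes no time and is no camera call; for the wrist camera it gives the pose at the moment of the call.
A pose or a line that the arm cannot do raises manip.IKError and nothing moves.
- manip.job_done(): hands the job in, once; it reports no verdict.
Trained networks look in the newest picture that a camera, given by its name, has taken for a name from the list of things; names that differ only in an ending like _2 or _b are one class to them, and where a whole thing is asked for, a point or a joint stands for the part that bears it (a point fixed in the world has none). Each returns a list of dicts, best first, with "p" (0 to 1); they miss things now and then, are a little off and sometimes report something else, mostly with a low value. They report only what shows in the picture. A call takes as long as a camera call. They do not tell look-alikes from the thing itself.
- models.find_in(thing, camera): "extent" ([left, top, right, bottom] in pixels, round what is visible of it).
- models.silhouettes(thing, camera): "mask" (480x640 bool, what is visible of it) and "extent" ([left, top, right, bottom] in pixels, round what is visible of it).
- models.place_of(thing, camera): "at" ([column, row] in pixels: a listed point, or the origin of a listed thing).
The state is a dict: "time": time; "qpos": joint angles; "dq": joint speeds; "joint_torque": joint torques, N m; "tcp_pos": TCP position; "tcp_rot": TCP orientation; "wrist_force": force on the tool from outside, world axes, zero at the start; "torque": the same for the moment, N m; "finger_gap": finger opening in mm.
Only numpy, scipy, OpenCV 4.12 (cv2) and the standard library are available. Lean on these libraries where they do the work, as an engineer would, in place of code of your own. Each camera call takes 0.05 s, during which the arm holds its last target.

## Working session

There is one attempt and no reset: what is moved stays moved. The work goes in short steps, each a Python script; the robot and the scene stay as the last script left them, time stands still between calls to the robot, and variables do not carry over. Pictures are saved under pics/ and viewed, and the job is handed in when it is done.

```bash
ls -la; mkdir -p pics; cat > h.py <<'E'
import numpy as np, cv2
from cell import manip, solve_ik, viewer, models
def save(img,name): cv2.imwrite('pics/'+name,cv2.cvtColor(img,cv2.COLOR_RGB2BGR))
def cam(name):
    p=viewer.camera_params(name); f=240/np.tan(np.radians(p['vfov'])/2); return p,f
def unproj(name,u,v,d,p=None,f=None):
    if p is None: p,f=cam(name)
    M=np.linalg.inv(np.array(p['world_to_cam']))
    u=np.asarray(u,float);v=np.asarray(v,float);d=np.asarray(d,float)
    c=np.stack([(u-p['cx'])/f*d,(v-p['cy'])/f*d,d,np.ones_like(d)],-1)
    return (c@M.T)[...,:3]
def onplane(name,u,v,z,p=None,f=None):
    if p is None: p,f=cam(name)
    a=unproj(name,u,v,np.float64(100),p,f);b=unproj(name,u,v,np.float64(1000),p,f)
    return a+(b-a)*(z-a[2])/(b[2]-a[2])
def proj(name,P,p=None,f=None):
    if p is None: p,f=cam(name)
    P=np.atleast_2d(P); c=(np.c_[P,np.ones(len(P))]@np.array(p['world_to_cam']).T)
    return np.c_[c[:,0]/c[:,2]*f+p['cx'],c[:,1]/c[:,2]*f+p['cy']]
E
python3 - <<'E'
from h import *
s=manip.sense(); print(s)
for n in ['scene','top','wrist']:
    im,d=viewer.get_image(n); save(im,n+'0.png'); np.save(n+'0.npy',d); p,f=cam(n); print(n,f,p)
E
```

```text
total 12
drwxr-xr-x  3 agent agent 4096 Dec  6 19:15 .
drwxr-xr-x 23 root  root  4096 Dec  6 19:15 ..
drwxr-xr-x  2 agent agent 4096 Dec  6 19:15 pics
{'time': 0.0, 'qpos': array([-1.34101262,  0.39912606,  0.04504116,  1.53787195, -0.01868645,
        1.20690384, -0.05069825]), 'dq': array([ 0.00059994, -0.00110105,  0.00100915, -0.00073653,  0.00090964,
       -0.00139867, -0.00052568]), 'joint_torque': array([-2.62074363e-04, -4.75118995e+01,  1.36442531e+00, -2.54232985e+01,
        1.15737642e-02,  9.17189143e-03, -1.11349155e-05]), 'tcp_pos': array([209.66386666, 614.59091295, 230.30980916]), 'tcp_rot': array([ 6.06271662e-04,  8.13260368e-01,  5.81899203e-01, -7.23564786e-04]), 'wrist_force': array([-0.05553735,  0.66643849,  0.08862932]), 'torque': array([-0.03870585, -0.05266187,  0.0104243 ]), 'finger_gap': 85.66237969926112}
scene 596.1125166129515 {'vfov': 43.86027539590913, 'cx': 314.93295023071835, 'cy': 243.81846046114526, 'world_to_cam': array([[ 6.03346875e-01,  7.97219934e-01,  2.03205760e-02,
        -3.82738446e+02],
       [ 5.27395853e-01, -3.79767978e-01, -7.60
[... 429 characters left out ...]
74e-01,  1.32128584e-02, -1.60847207e-01,
         5.41544041e+02],
       [ 1.60648165e-01, -1.49582252e-02, -9.86898383e-01,
         1.15072569e+03],
       [ 0.00000000e+00,  0.00000000e+00,  0.00000000e+00,
         1.00000000e+00]])}
wrist 387.4799320448929 {'vfov': 63.547064613116895, 'cx': 321.050103362691, 'cy': 243.03899022452927, 'world_to_cam': array([[ 3.23223365e-01,  9.46320843e-01, -1.87580664e-03,
        -6.50285329e+02],
       [ 9.10047909e-01, -3.10289281e-01,  2.74833341e-01,
        -3.56933958e+01],
       [ 2.59498476e-01, -9.05396313e-02, -9.61490050e-01,
         3.78540171e+02],
       [ 0.00000000e+00,  0.00000000e+00,  0.00000000e+00,
         1.00000000e+00]])}
```

View pics/top0.png

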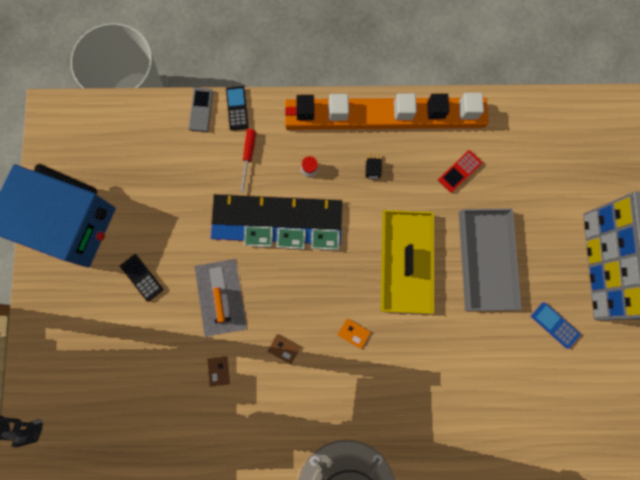

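View pics/scene0.png

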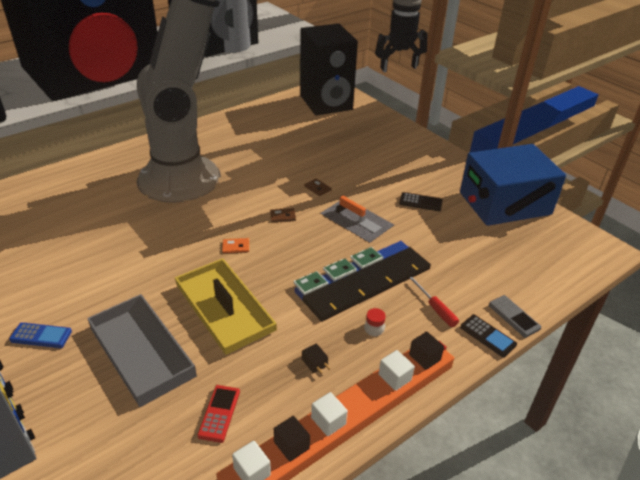

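View pics/wrist0.png

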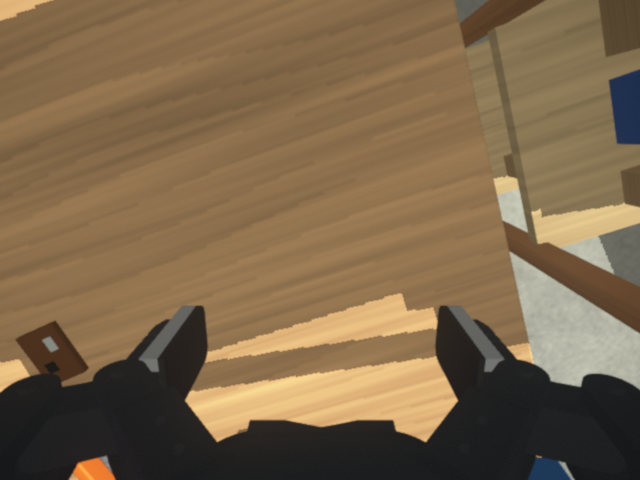

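The top picture shows three green modules on the ledge at about (258,236), (291,238) and (325,239). The lifter is at about (219,298) with its blade pointing towards the board, the cover at (409,261) and the grey tray at (490,260). The brown and orange modules near the robot are decoys. Next I'll measure positions.

```bash
python3 - <<'E'
from h import *
im,d=viewer.get_image('top'); p,f=cam('top')
Z={'board':0,'base_in':4,'cover_grip':54,'lifter_grip':32,'toolmat':2,'module1_c':16,'module2_c':16,'module3_c':16,'module4_c':16,'screwjar':0,'charger':0,'phone1':0,'phone2':0,'driver':0}
for t in Z:
    for r in models.place_of(t,'top')[:4]:
        u,v=r['at']; print(t,round(r['p'],2),np.round(r['at'],1),np.round(onplane('top',u,v,Z[t]),1), d[int(v),int(u)])
import math
hsv=cv2.cvtColor(im,cv2.COLOR_RGB2HSV)
def blob(name,x0,y0,x1,y1,mask,z):
    m=np.zeros(mask.shape,np.uint8); m[y0:y1,x0:x1]=mask[y0:y1,x0:x1]
    n,l,s,c=cv2.connectedComponentsWithStats(m)
    for i in range(1,n):
        if s[i,4]<60: continue
        v,u=np.nonzero(l==i); 
        P=unproj('top',u,v,d[v,u],p,f)
        W=np.array([onplane('top',a,b,z,p,f)[:2] for a,b in zip(u,v)],np.float32)
        print(name,s[i],'zmed',np.median(P[:,2]).round(1),'rect',cv2.minAreaRect(W))
H,S,V=hsv[...,0],hsv[...,1],hsv[...,2]
blob('mod',200,215,350,260,((H>50)&(H<90)&(S>60)).astype(np.uint8),20)
blob('cover',370,200,445,325,((H>20)&(H<35)&(S>200)).astype(np.uint8),32)
blob('base',450,200,530,325,((S<60)).astype(np.uint8),34)
blob('mat',190,255,250,340,((S<90)).astype(np.uint8),2)
blob('handle',190,255,250,340,((H<15)&(S>180)&(V>120)).astype(np.uint8),42)
blob('black',205,190,350,245,((V<50)).astype(np.uint8),16)
E
```

```text
base_in 0.85 [485.2 259.9] [ 515.9 -346.2    4. ] 1236.109
cover_grip 0.76 [412.2 257.9] [ 516.1 -160.3   54. ] 1174.971
lifter_grip 0.69 [212.1 301.9] [423.4 300.5  32. ] 1211.1
toolmat 0.65 [215.9 292. ] [448.5 297.2   2. ] 1174.2035
module1_c 0.94 [217.  366.9] [276.5 289.9  16. ] 1182.7881
module1_c 0.86 [352.6 333.6] [346.6 -21.9  16. ] 1200.4795
module1_c 0.75 [285.7 350.2] [311.4 133.   16. ] 1193.2612
module1_c 0.68 [326.3 240.4] [566.3  34.5  16. ] 1216.918
module2_c 0.85 [291.1 239.9] [568.6 118.2  16. ] 1222.5579
module3_c 0.97 [258.7 237.5] [575.4 195.1  16. ] 1222.3605
screwjar 0.73 [373.2 171.1] [741.3 -85.5   0. ] 1244.7444
screwjar 0.53 [309.3 170.5] [744.7  72.2   0. ] 1215.5278
charger 0.71 [369.1 168.4] [748.4 -75.6   0. ] 1239.3579
phone1 0.85 [144.4 276.9] [486.9 467.3   0. ] 1208.8047
phone1 0.73 [460.7 169.9] [ 741.9 -302.5    0. ] 1260.0829
phone2 0.85 [144.4 276.9] [486.9 467.3   0. ] 1208.8047
phone2 0.73 [460.7 169.9] [ 741.9 -302.5    0. ] 1260.0829
driver 0.69 [245.  161.7] [769.  230.5   0. ] 1264.6544
mod [246 227  24  17 314] zmed 20.2 rect ((580.76788
[... 268 characters left out ...]
 rect ((570.4402465820312, 37.72307586669922), (53.942256927490234, 39.2099494934082), 86.01228332519531)
cover [ 381  210   53  104 5045] zmed 13.9 rect ((512.5810546875, -152.71929931640625), (121.34807586669922, 239.41375732421875), 86.93165588378906)
base [ 459  209   62  102 5519] zmed 4.3 rect ((514.6251831054688, -344.6856994628906), (238.7575225830078, 128.6558074951172), 0.17789237201213837)
mat [ 195  259   52   78 2761] zmed 1.8 rect ((436.8880615234375, 287.39483642578125), (170.18032836914062, 100.69062805175781), 9.355130195617676)
black [ 213  196  129   34 3392] zmed 15.5 rect ((637.1070556640625, 151.20465087890625), (305.8382568359375, 69.52357482910156), 86.60880279541016)
```

```bash
cat >> h.py <<'E'
def Q(phi_deg):
    a=np.radians(phi_deg)/2; return np.array([0,np.cos(a),np.sin(a),0])
def campos(n):
    M=np.linalg.inv(np.array(viewer.camera_params(n)['world_to_cam'])); return M[:3,3]
E
python3 - <<'E'
from h import *
print('cam-tcp',campos('wrist')-manip.sense()['tcp_pos'])
for phi in (90,-90):
    for pos in [(500,200,300),(430,290,40),(515,-345,60),(590,180,20)]:
        print(phi,pos,solve_ik(pos,Q(phi)))
manip.move_ptp([500,190,260],Q(90))
im,d=viewer.get_image('wrist'); save(im,'w1.png'); np.save('w1.npy',d); p,f=cam('wrist')
import pickle; pickle.dump((p,f,im,d),open('w1.pkl','wb')); print(manip.sense()['tcp_pos'],manip.sense()['time'])
E
```

```text
cam-tcp [-65.33650556  23.60200451 142.02434468]
90 (500, 200, 300) [-0.74681479  0.15649238  0.32724421  1.7133409  -0.0523114   1.28031544
  1.16249682]
90 (430, 290, 40) [-0.80146706  0.40608385  0.15197413  2.02872408 -0.09154682  0.71305043
  0.97843745]
90 (515, -345, 60) [-0.11152619  0.72779094  0.91593656  1.78666328 -0.68749703  0.98162024
  2.65870426]
90 (590, 180, 20) [-0.57379888  0.58684654  0.27836439  1.80325671 -0.21776723  0.78139659
  1.38643946]
-90 (500, 200, 300) [-1.05385639  0.18352128  0.68965066  1.72024182 -0.12145949  1.28115579
 -1.90845396]
-90 (430, 290, 40) [-1.16596211  0.47701598  0.60967128  2.03785061 -0.39888919  0.7435168
 -1.88059296]
-90 (515, -345, 60) [-0.18264581  0.81411477  1.05784649  1.78819713 -0.81811211  1.05122392
 -0.38228175]
-90 (590, 180, 20) [-0.79773336  0.65531342  0.59340856  1.80938077 -0.48224177  0.82536922
 -1.53626938]
[499.66226207 191.41998446 259.873958  ] 2.8167
```

View pics/w1.png

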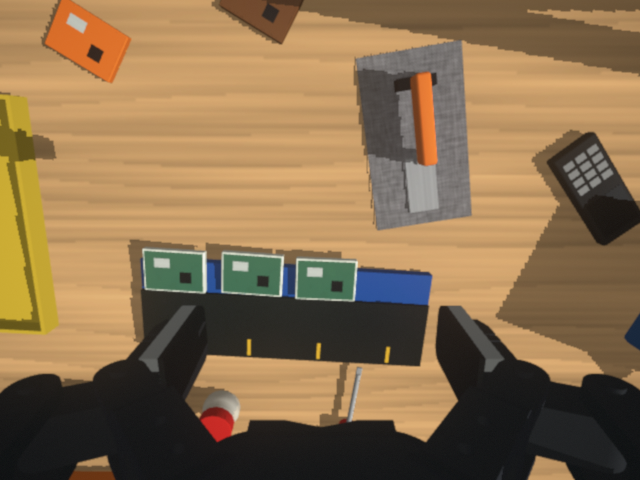

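The wrist view shows the three modules at (175,271), (252,274) and (326,279), the blue/black step line near row 290–300, and the lifter handle at (424,118) with its blade tip at (423,210). I'll fit these geometrically with depth.

```bash
cat > meas.py <<'E'
from h import *
import pickle,sys
def segment(p,f,im,d):
    v,u=np.mgrid[0:480,0:640]; W=unproj('wrist',u,v,d,p,f); W[d<=0]=np.nan
    hsv=cv2.cvtColor(im,cv2.COLOR_RGB2HSV).astype(int)
    return W,hsv
def rects(mask,W,name,minpix=150,z=None):
    out=[]
    n,l,s,c=cv2.connectedComponentsWithStats(mask.astype(np.uint8))
    for i in range(1,n):
        if s[i,4]<minpix: continue
        m=l==i; P=W[m]; P=P[np.isfinite(P[:,0])]
        zm=np.median(P[:,2])
        P=P[abs(P[:,2]-(zm if z is None else z))<6]
        if len(P)<50: continue
        r=cv2.minAreaRect(P[:,:2].astype(np.float32)); out.append((zm,r,c[i]))
        print(name,c[i].round(),'n',s[i,4],'z',zm.round(1),'c',np.round(r[0],1),'size',np.round(r[1],1),'ang',round(r[2],2))
    return out
E
python3 - <<'E'
from meas import *
p,f,im,d=pickle.load(open('w1.pkl','rb')); W,hsv=segment(p,f,im,d); H,S,V=hsv[...,0],hsv[...,1],hsv[...,2]
X,Y,Z=W[...,0],W[...,1],W[...,2]
box=(X>450)&(X<700)&(Y>-20)&(Y<330)
rects(box&(Z>18)&(Z<23),W,'modtop')
rects(box&(Z>14)&(Z<18)&(V<60),W,'deck')
rects(box&(H>100)&(H<130)&(S>150)&(V>90),W,'ledge')
lm=(X>330)&(X<560)&(Y>200)&(Y<360)
rects(lm&(H<15)&(S>180)&(Z>36),W,'handle')
rects(lm&(S<50)&(V>110)&(Z>2)&(Z<8),W,'blade')
rects(lm&(S<70)&(Z<4),W,'mat')
# step line: row-wise blue->black edge
b=(H>100)&(H<130)&(S>150)&(V>90)
pts=[]
for c in range(360,428,2):
    r=np.nonzero(b[240:320,c])[0]
    if len(r): pts.append((X[240+r.max(),c],Y[240+r.max(),c],X[240+r.min(),c]))
pts=np.array(pts); k=np.polyfit(pts[:,1],pts[:,0],1); print('step x=',k,'at y150',np.polyval(k,150), 'near edge',np.polyfit(pts[:,1],pts[:,2],1)); print(pts[:5])
# raw heights along module column
for c in (175,252,326,400): print(c,[(r,round(float(X[r,c]),1),round(float(Z[r,c]),1)) for r in range(236,304,4)])
E
```

```text
modtop [174. 271.] n 2505 z 20.1 c [571.   38.5] size [64.5 46.5] ang 86.34
modtop [252. 274.] n 2488 z 20.1 c [574.7 120. ] size [63.7 46.7] ang 85.99
modtop [326. 280.] n 2437 z 20.0 c [580.4 197.6] size [64.  46.7] ang 87.33
deck [299. 326.] n 13794 z 15.6 c [639.2 151.5] size [310.2  74.4] ang 86.49
ledge [212. 279.] n 256 z 11.7 c [581.1  76.8] size [12.6 34. ] ang 86.71
ledge [392. 288.] n 2082 z 11.6 c [592.8 270. ] size [78.3 34.9] ang 86.98
handle [425. 117.] n 1424 z 43.1 c [419.5 285. ] size [77.8 13.9] ang 8.37
blade [422. 188.] n 1480 z 3.9 c [486.6 300.6] size [61.3 40.5] ang 7.31
mat [415. 134.] n 14512 z 1.5 c [438.4 287.6] size [170.3 100. ] ang 9.26
 ** On entry to DLASCL parameter number  4 had an illegal value
 ** On entry to DLASCL parameter number  4 had an illegal value
 ** On entry to DLASCL parameter number  4 had an illegal value
 ** On entry to DLASCL parameter number  4 had an illegal value
 ** On entry to DLASCL parameter number  5 had an illegal value
 ** On entry to DLASCL parameter number  4 had an illegal valueTraceback (most recent call last):
  File "<stdin>", line 18, in <module>
    c, resids, rank, s = lstsq(lhs, rhs, rcond)
                         ~~~~~^^^^^^^^^^^^^^^^^
    x, resids, rank, s = _umath_linalg.lstsq(a, b, rcond,
                         ~~~~~~~~~~~~~~~~~~~^^^^^^^^^^^^^
                                             signature=signature)
                                             ^^^^^^^^^^^^^^^^^^^^
    raise LinAlgError("SVD did not converge in Linear Least Squares")
numpy.linalg.LinAlgError: SVD did not converge in Linear Least Squares
```

```bash
python3 - <<'E'
from meas import *
g=np.array([424.4,285.7]); phi=8.4-90
manip.move_ptp([*g,120],Q(phi))
im,d=viewer.get_image('wrist'); save(im,'w2.png'); p,f=cam('wrist'); W,hsv=segment(p,f,im,d); H,S,V=hsv[...,0],hsv[...,1],hsv[...,2]
X,Y,Z=W[...,0],W[...,1],W[...,2]
lm=(X>330)&(X<560)&(Y>200)&(Y<360)
rects(lm&(H<15)&(S>180)&(Z>36),W,'handle')
rects(lm&(S<60)&(V>110)&(Z>2.8)&(Z<8),W,'blade')
print(manip.sense()['tcp_pos'],proj('wrist',[[508.5,298.1,4],[424.4,285.7,32]]))
E
```

```text
handle [321. 258.] n 2694 z 43.3 c [420.5 285.7] size [78.1 13.5] ang 9.09
blade [320. 149.] n 3655 z 4.1 c [481.4 295.6] size [55.2 30.3] ang 8.54
[424.5689741  285.69316596 120.13547656] [[322.52683464 108.59562631]
 [322.60013766 250.53833189]]
```

View pics/w2.png

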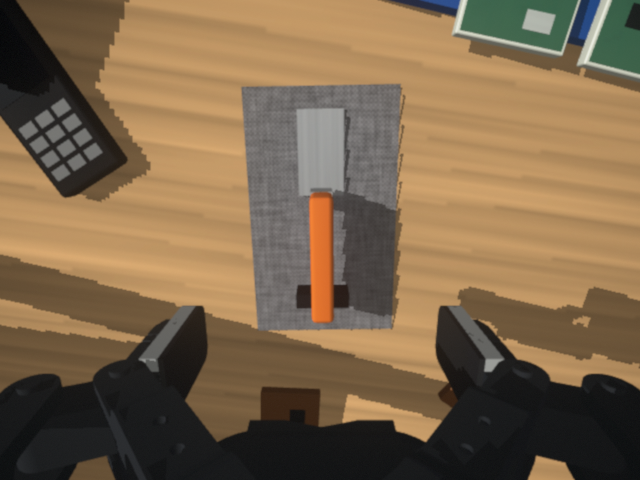

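The lifter lies squarely under the gripper, with its handle at (321,258) and blade tip at (321,108), which agrees with the projection. Grasping it now.

```bash
python3 - <<'E'
from meas import *
g=np.array([425.2,286.3]); phi=8.7-90
manip.move_ptp([*g,120],Q(phi))
manip.servo_line([*g,13],speed=80)
print(manip.sense()['wrist_force'])
manip.grasp(); s=manip.sense(); print(s['finger_gap'],s['tcp_pos'],s['wrist_force'])
manip.servo_line([*g,90],speed=80)
im,d=viewer.get_image('wrist'); save(im,'w3.png'); p,f=cam('wrist'); W,hsv=segment(p,f,im,d); H,S,V=hsv[...,0],hsv[...,1],hsv[...,2]
X,Y,Z=W[...,0],W[...,1],W[...,2]
lm=(X>330)&(X<560)&(Y>200)&(Y<380)
rects(lm&(H<15)&(S>180)&(Z>100),W,'handle')
rects(lm&(S<60)&(V>90)&(Z>70)&(Z<95),W,'blade')
s=manip.sense(); print(s['finger_gap'],s['tcp_pos'],s['wrist_force'],s['time'])
m=lm&(S<60)&(V>90)&(Z>70)&(Z<95)
P=W[m]; A=np.c_[P[:,:2]-g,np.ones(len(P))]; print('plane',np.linalg.lstsq(A,P[:,2],rcond=None)[0])
E
```

```text
[ 0.65712669  0.57619176 -0.61704241]
13.34562250194347 [425.36756101 286.42853249  13.14114691] [-0.29799275  0.80475362  1.58392791]
handle [321. 333.] n 7410 z 119.4 c [427.3 287.5] size [63.8 13.8] ang 9.0
blade [322. 164.] n 11204 z 80.2 c [480.7 295.4] size [55.3 30.2] ang 8.69
12.987130092287197 [424.73837749 286.00059151  89.40903256] [ 1.00503824  0.13724301 -1.73349574] 9.0083
plane [-3.20590949e-02 -3.53694882e-03  8.23264392e+01]
```

View pics/w3.png

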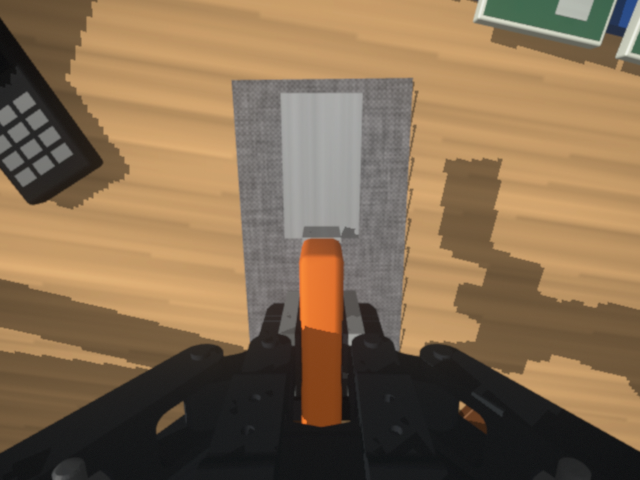

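```bash
cat > flip.py <<'E'
from meas import *
O=np.array([601.4,153.6]); A=np.radians(-3.4); ux=np.array([np.cos(A),np.sin(A)]); uy=np.array([-np.sin(A),np.cos(A)])
PHI=-3.4-90; L=84.4; LAT=0.8; DZ=9.8
MY={1:-116.7,2:-35.1,3:42.7}
def tcp(xt,zt,y):  # tip board x, tip top z, board y
    xy=O+ux*(xt-L)+uy*(y-LAT); return [*xy,zt+DZ]
def go(xt,zt,y,sp): manip.servo_line(tcp(xt,zt,y),Q(PHI),speed=sp)
def brd(P): r=P-O; return np.array([r@ux,r@uy])
E
python3 - <<'E'
from flip import *
y=MY[3]
manip.move_ptp(tcp(-75,60,y),Q(PHI))
go(-75,9,y,80); go(-55,9,y,60)
im,d=viewer.get_image('wrist'); save(im,'w4.png'); p,f=cam('wrist'); W,hsv=segment(p,f,im,d)
print(manip.sense()['tcp_pos'],tcp(-55,9,y))
H,S,V=hsv[...,0],hsv[...,1],hsv[...,2]
X,Y,Z=W[...,0],W[...,1],W[...,2]
box=(X>530)&(X<700)&(Y>-20)&(Y<330)
for zm,r,c in rects(box&(Z>18)&(Z<23)&(H>45)&(H<95),W,'mod'): print(brd(np.array(r[0])))
rects((X<560)&(X>480)&(S<40)&(V>90)&(Z<15),W,'blade')
m=(X<560)&(X>470)&(S<40)&(V>90)&(Z<15)
E
```

```text
[464.67419902 203.54544312  18.74998819] [np.float64(464.73030504025985), np.float64(203.69355726649482), 18.8]
mod [321.  29.] n 10305 z 19.8 c [567.2 197.9] size [60.7 17.8] ang 86.96
mod [548.  32.] n 9164 z 19.8 c [562.  121.5] size [59.2 19. ] ang 85.79
[-36.7559502   42.20430632]
[-37.42604467 -34.42671635]
blade [321. 162.] n 10835 z 9.6 c [521.1 201.1] size [30.1 54.6] ang 86.61
blade [112. 226.] n 21443 z 1.3 c [496.9 297.3] size [ 50.2 100.5] ang 9.18
```

View pics/w4.png

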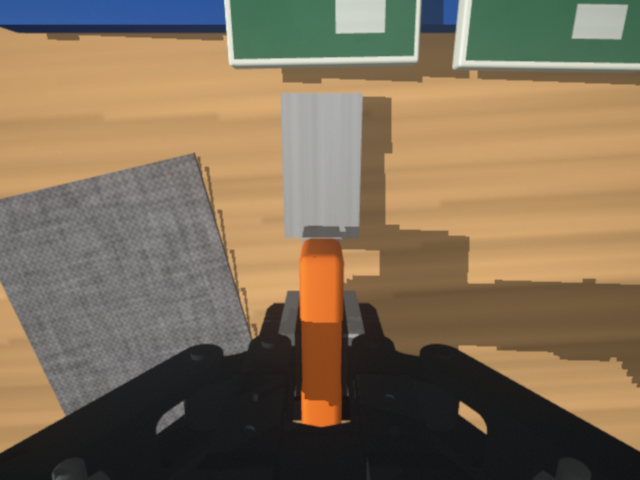

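The blade tip at (321,93) is centred on module 3, whose near edge is at row 65, and the heights agree. I'll insert it and tip the module.

```bash
cat >> flip.py <<'E'
PATH=[(-33.5,23.6),(-28.7,33.2),(-23.5,40.6),(-13.6,47)]
def insert(y):
    go(-36,9,y,30); print('ins',manip.sense()['wrist_force'].round(2))
def lift(y):
    go(-36,12,y,20)
    for x,z in PATH:
        go(x,z,y,50)
    print('up',manip.sense()['wrist_force'].round(2))
def push(y,xe=12):
    go(-6,49,y,50); go(xe,49,y,50); manip.pause(0.4)
    print('pushed',manip.sense()['wrist_force'].round(2))
E
python3 - <<'E'
from flip import *
y=MY[3]
insert(y); im,d=viewer.get_image('wrist'); save(im,'w5.png')
lift(y); im,d=viewer.get_image('wrist'); save(im,'w6.png')
im,d=viewer.get_image('scene'); save(im[180:340,260:460].repeat(3,0).repeat(3,1),'s6.png')
E
```

```text
ins [-0.6  -0.22 -0.98]
up [-0.61 -0.19 -0.69]
```

View pics/w6.png

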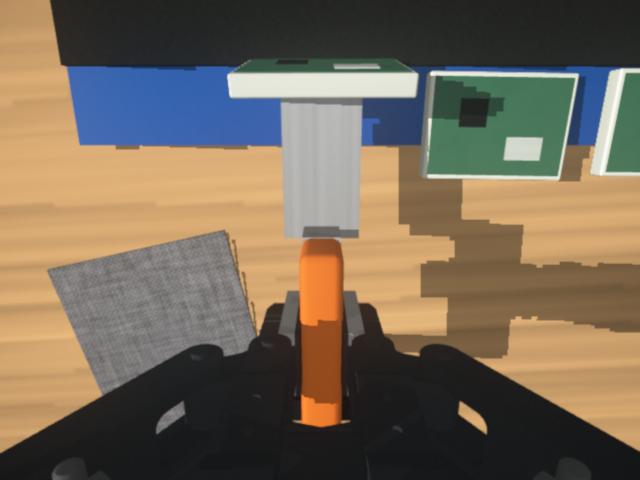

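View pics/s6.png

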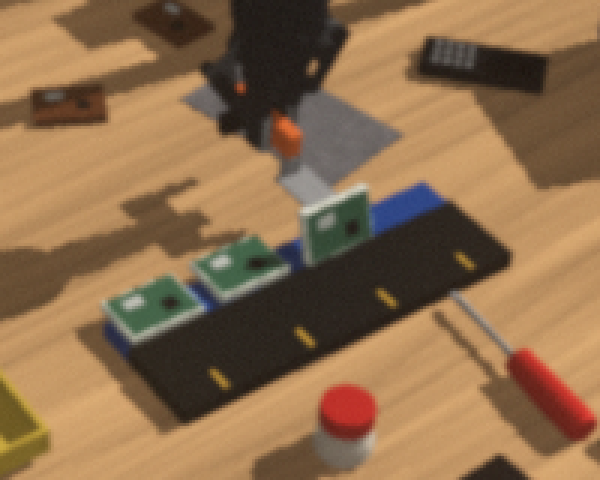

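Module 3 now stands nearly upright against the step, around (323,80) in the wrist picture. Next I'll push it over.

```bash
python3 - <<'E'
from flip import *
y=MY[3]
push(y); im,d=viewer.get_image('wrist'); save(im,'w7.png')
go(-20,62,y,80)
im,d=viewer.get_image('scene'); save(im[180:340,260:460].repeat(3,0).repeat(3,1),'s7.png')
print(manip.sense()['time'])
E
```

```text
pushed [ 0.63 -0.49 -0.62]
15.3667
```

View pics/s7.png

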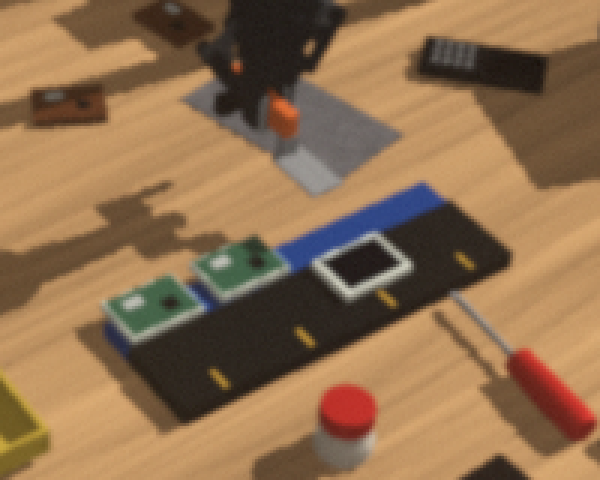

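Module 3 lies face up on the deck. I'll do the other two the same way, with a picture after each lift.

```bash
python3 - <<'E'
from flip import *
for k in (2,1):
    y=MY[k]
    go(-75,60,y,120); go(-75,9,y,80)
    insert(y); im,d=viewer.get_image('wrist'); save(im,f'w8_{k}.png')
    lift(y); im,d=viewer.get_image('wrist'); save(im,f'w9_{k}.png')
    push(y); go(-20,62,y,80)
im,d=viewer.get_image('scene'); save(im[180:340,260:460].repeat(3,0).repeat(3,1),'s9.png')
print(manip.sense()['time'])
E
```

```text
ins [ 0.6   0.71 -1.04]
up [-0.24  0.13 -1.67]
pushed [-0.56 -0.38 -1.34]
ins [-0.19  0.49 -1.35]
up [-0.5  -0.26 -1.06]
pushed [-0.34  0.86 -1.35]
29.1417
```

View pics/s9.png

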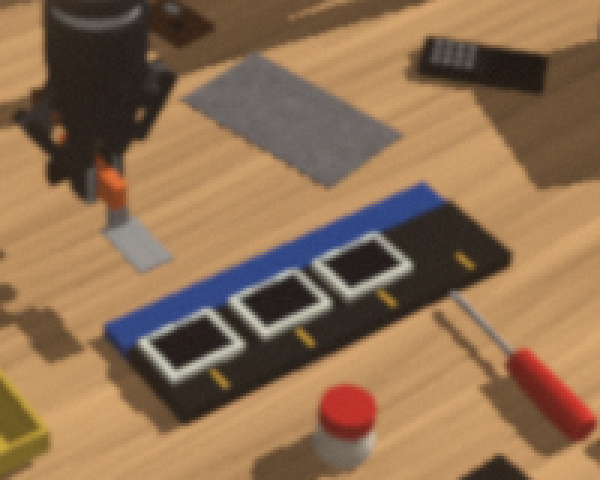

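All three modules lie face up. Now the lifter goes back on its mat, followed by a look at the modules.

```bash
python3 - <<'E'
from flip import *
g=np.array([425.2,286.8]); phi=8.9-90
go(-90,80,MY[1],120)
manip.move_ptp([*g,90],Q(phi))
manip.servo_line([*g,25],speed=80); manip.servo_line([*g,13.8],speed=25)
print(manip.sense()['wrist_force'])
manip.let_go(); manip.servo_line([*g,120],speed=120)
im,d=viewer.get_image('wrist'); save(im,'w10.png')
manip.move_ptp([610,120,230],Q(-93.4))
im,d=viewer.get_image('wrist'); save(im,'w11.png'); p,f=cam('wrist'); pickle.dump((p,f,im,d),open('w11.pkl','wb')); W,hsv=segment(p,f,im,d)
H,S,V=hsv[...,0],hsv[...,1],hsv[...,2]; X,Y,Z=W[...,0],W[...,1],W[...,2]
for zm,r,c in rects((X>560)&(X<700)&(Y>-20)&(Y<330)&(Z>19.8)&(Z<28),W,'mod',z=24): print(brd(np.array(r[0])))
print(manip.sense()['time'])
E
```

```text
[ 1.05002215 -0.47972086 -1.47105423]
mod [241. 190.] n 3667 z 23.7 c [631.4 194.3] size [64.4 46.1] ang 86.97
mod [328. 192.] n 3613 z 23.7 c [626.  116.3] size [64.  45.9] ang 86.55
mod [419. 192.] n 3660 z 23.7 c [621.5  34.8] size [64.5 46. ] ang 86.88
[27.53430277 42.43642092]
[ 26.73621415 -35.81822491]
[  27.12477441 -117.37627134]
35.2833
```

View pics/w10.png

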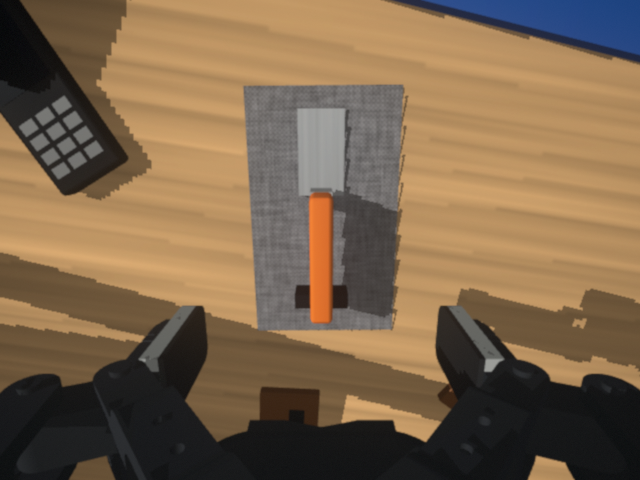

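View pics/w11.png

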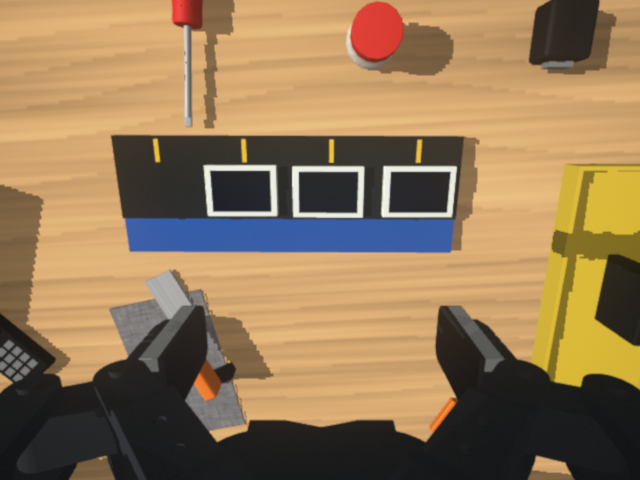

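The lifter was released standing on its mat, with the handle at (321,258). In the later picture it has been knocked: it is rotated, with the handle near (207,378) still on the mat. I'll check and mend that at the end. The modules are face up and measured, so the grey tray and cover are next.

```bash
python3 - <<'E'
from flip import *
for phi in (-3.4,176.6):
    print(phi,[None if (q:=solve_ik(P,Q(phi))) is None else q.round(2) for P in [(631,180,14),(626,100,14),(621,20,14),(460,-380,30),(570,-380,30),(515,-320,30),(515,-345,230)]])
manip.move_ptp([515,-270,260],Q(0))
im,d=viewer.get_image('wrist'); save(im,'w12.png'); p,f=cam('wrist'); pickle.dump((p,f,im,d),open('w12.pkl','wb')); W,hsv=segment(p,f,im,d)
H,S,V=hsv[...,0],hsv[...,1],hsv[...,2]; X,Y,Z=W[...,0],W[...,1],W[...,2]
b=(X>380)&(X<650)&(Y<-60)&(Y>-440)
rects(b&(Z>30)&(Z<38)&(S<80),W,'tray rim')
rects(b&(Z>1)&(Z<7)&(S<60),W,'tray floor')
rects(b&(Z>28)&(Z<36)&(S>130),W,'cover rim')
rects(b&(Z>50)&(V<60),W,'bar')
print(manip.sense()['tcp_pos'],manip.sense()['time'])
E
```

```text
-3.4 [array([-0.54,  0.65,  0.28,  1.7 , -0.23,  0.82, -0.22]), array([-0.44,  0.62,  0.29,  1.76, -0.24,  0.79, -0.09]), array([-0.33,  0.61,  0.3 ,  1.79, -0.25,  0.78,  0.04]), array([ 0.28,  0.57,  0.45,  1.85, -0.34,  0.79,  0.85]), array([ 0.26,  0.69,  0.38,  1.62, -0.31,  0.89,  0.7 ]), array([ 0.18,  0.58,  0.41,  1.83, -0.31,  0.8 ,  0.69]), array([ 0.06,  0.4 ,  0.62,  1.63, -0.25,  1.19,  0.67])]
176.6 [array([-0.93,  0.85,  0.9 ,  1.71, -0.79,  0.98, -2.93]), array([-0.83,  0.82,  0.9 ,  1.77, -0.78,  0.95, -2.8 ]), array([-0.72,  0.8 ,  0.89,  1.8 , -0.77,  0.93, -2.68]), array([ 0.04,  0.69,  0.8 ,  1.86, -0.64,  0.87, -2.04]), array([ 0.05,  0.79,  0.73,  1.63, -0.61,  0.97, -2.21]), array([-0.05,  0.67,  0.74,  1.83, -0.58,  0.86, -2.23]), array([-0.23,  0.58,  1.11,  1.63, -0.54,  1.27, -2.22])]
tray rim [319. 284.] n 3220 z 33.5 c [ 517.6 -350. ] size [240.7 120.8] ang 0.05
tray floor [323. 279.] n 19182 z 3.7 c [ 517.7 -354.2] size [233.2 105.9] ang 0.09
cover rim [321.  69.] n 4470 z 31.4 c [ 515.5 -154.7] size [120.5 241. ] ang 86.8
bar [320.  78.] n 1402 z 65.3 c [ 514.8 -155.3] size [11.4 67.3] ang 86.88
bar [320. 425.] n 56679 z 333.4 c [ 516.2 -264.2] size [146.7  29.4] ang 0.07
[ 515.52724005 -268.95012282  259.81172423] 37.2417
```

View pics/w12.png

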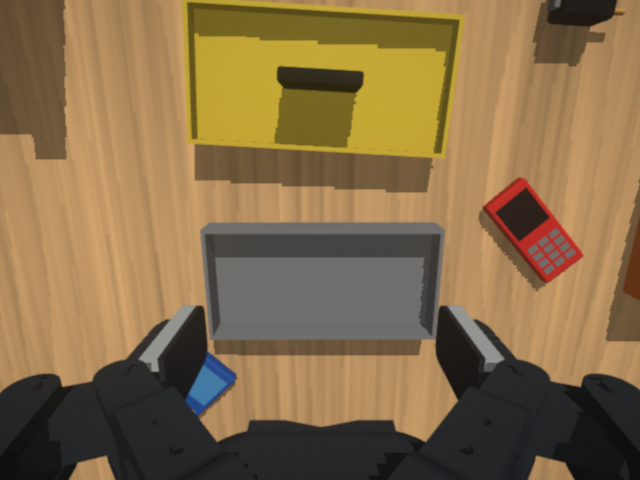

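The tray sits at (517.6, −350) with about 0° yaw, and the cover bar at (515,−155) with about −3.1° yaw. Both sizes match the given ones. Picking the first module now.

```bash
cat > pick.py <<'E'
from flip import *
T=np.array([517.6,-350.0]); TA=0.1
MOD={1:(621.5,34.8),2:(626.,116.3),3:(631.4,194.3)}
def pick(k,off,ang=-3.2,z=16.5):
    c=np.array(MOD[k])+uy*off
    manip.move_ptp([*c,110],Q(ang)); manip.servo_line([*c,z],speed=90)
    manip.grasp(); s=manip.sense(); print('grip',s['finger_gap'],s['wrist_force'].round(1))
    manip.servo_line([*c,130],speed=120); print('held',manip.sense()['finger_gap'])
def place(x,y,z=5.5):
    c=T+[x,y]
    manip.move_ptp([*c,130],Q(TA)); manip.servo_line([*c,20],speed=120); manip.servo_line([*c,z],speed=30)
    print('down',manip.sense()['wrist_force'].round(1),manip.sense()['tcp_pos'].round(1))
    manip.let_go(); manip.servo_line([*c,130],speed=120)
E
python3 - <<'E'
from pick import *
pick(1,-17)
im,d=viewer.get_image('wrist'); save(im,'w13.png')
E
```

```text
grip 43.399808314918474 [-1.   0.2  5. ]
held 43.83533313528116
```

View pics/w13.png

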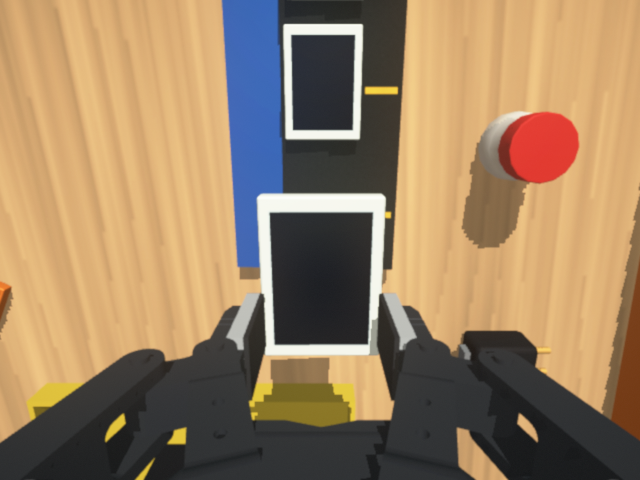

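Module 1 is held near one end, spanning columns 260–385. I'll check its tilt and then place it.

```bash
python3 - <<'E'
from pick import *
im,d=viewer.get_image('wrist'); p,f=cam('wrist'); W,hsv=segment(p,f,im,d); tp=manip.sense()['tcp_pos']
P=W[215:335,280:370].reshape(-1,3); P=P[np.isfinite(P[:,0])]; A_=np.c_[P[:,:2]-tp[:2],np.ones(len(P))]; c=np.linalg.lstsq(A_,P[:,2],rcond=None)[0]; print('plane',c,'tcpz',tp[2])
place(-52,-37)
im,d=viewer.get_image('wrist'); save(im,'w14.png'); print(manip.sense()['time'])
E
```

```text
plane [-3.01637692e-03 -1.67037572e-03  1.35392850e+02] tcpz 128.9350669801902
down [-0.5  2.   2.2] [ 465.4 -386.7    5.4]
46.4167
```

View pics/w14.png

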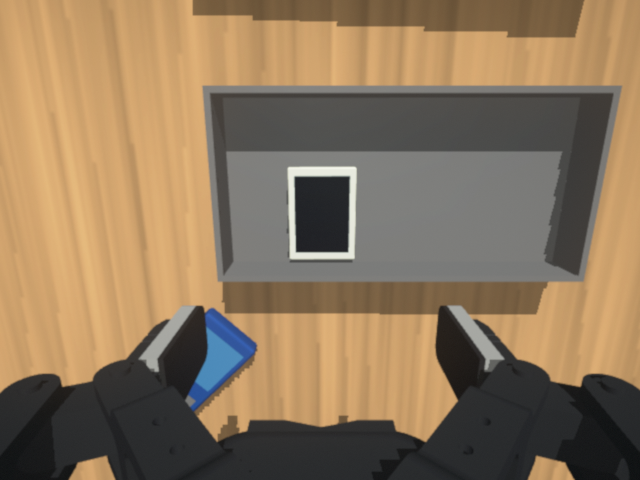

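Module 1 lies flat at (322,213) in the tray. Next are modules 2 and 3.

```bash
python3 - <<'E'
from pick import *
pick(2,17); place(0,37)
pick(3,-17); place(52,-37)
manip.move_ptp([515,-270,260],Q(0))
im,d=viewer.get_image('wrist'); save(im,'w15.png'); p,f=cam('wrist'); W,hsv=segment(p,f,im,d)
H,S,V=hsv[...,0],hsv[...,1],hsv[...,2]; X,Y,Z=W[...,0],W[...,1],W[...,2]
b=(X>380)&(X<650)&(Y<-60)&(Y>-440)
rects(b&(Z>30)&(Z<38)&(S<80),W,'tray rim')
rects(b&(X>405)&(X<630)&(Y>-403)&(Y<-297)&(Z>8)&(Z<20)&((V>170)|(V<40)),W,'mods')
rects(b&(Z>28)&(Z<36)&(S>130),W,'cover rim')
rects(b&(Z>50)&(Z<80)&(V<60),W,'bar')
print(manip.sense()['time'])
im,d=viewer.get_image('top'); save(im,'t2.png'); np.save('t2.npy',d)
E
```

```text
grip 43.62862689494029 [-0.8 -0.9  5.2]
held 43.71855740509469
down [-1.2  0.5  3.1] [ 517.4 -312.7    5.4]
grip 43.81652999307355 [-0.6  0.2  5.8]
held 43.50463091735581
down [-1.1  0.8  1.8] [ 569.5 -386.7    5.5]
tray rim [321. 282.] n 3094 z 33.0 c [ 517.2 -350.2] size [240.4 120.7] ang 0.03
mods [323. 260.] n 1402 z 11.6 c [ 517.7 -330. ] size [49.8 33.2] ang 89.59
mods [325. 275.] n 397 z 11.3 c [ 518.  -340.4] size [44.  44.8] ang 89.42
mods [277. 292.] n 719 z 11.2 c [ 465.8 -369.8] size [63.7 45.7] ang 89.92
mods [372. 291.] n 678 z 11.1 c [ 569.8 -370.2] size [45.7 63.9] ang 0.07
mods [276. 295.] n 1254 z 11.8 c [ 465.4 -370. ] size [33.4 48.3] ang 0.28
mods [371. 295.] n 1291 z 11.7 c [ 569.5 -370.7] size [49.6 33.6] ang 89.97
cover rim [324.  70.] n 4316 z 31.0 c [ 515.1 -155. ] size [120.6 240.9] ang 86.82
bar [320.  76.] n 1403 z 64.9 c [ 514.8 -155.5] size [11.5 67. ] ang 86.72
67.025
```

View pics/w15.png

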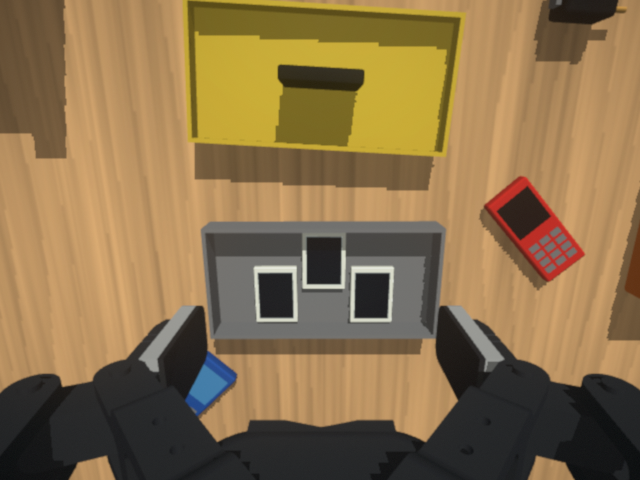

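View pics/t2.png

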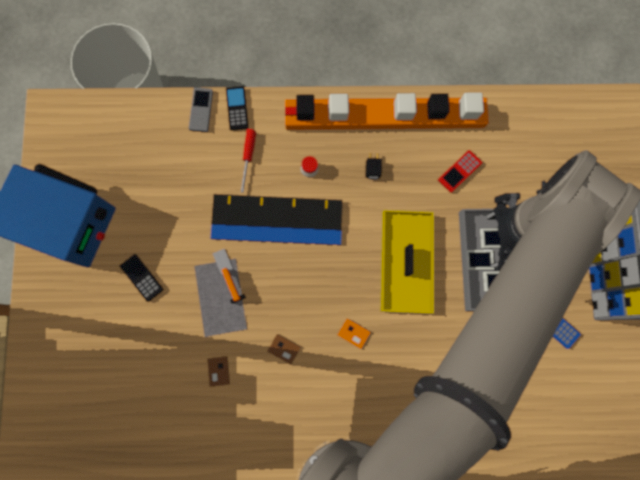

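All three modules lie flat and face up in the tray, around (276,294), (323,262) and (372,294). The top view shows the lifter at about (230,278), at the mat's edge. I'll stack the cover next, then fix the lifter.

```bash
python3 - <<'E'
from pick import *
c=np.array([515.0,-155.2]); ph=-93.2
manip.move_ptp([*c,140],Q(ph)); manip.servo_line([*c,35],speed=90)
manip.grasp(); s=manip.sense(); print('grip',s['finger_gap'],s['tcp_pos'],s['wrist_force'].round(1))
manip.servo_line([*c,110],speed=90); s=manip.sense(); print(s['finger_gap'],s['wrist_force'].round(1))
t=np.array([517.3,-350.1])
manip.servo_line([*t,110],Q(-90+0.05),speed=120)
im,d=viewer.get_image('wrist'); save(im,'w16.png')
im,d=viewer.get_image('scene'); save(im[230:430,60:330].repeat(2,0).repeat(2,1),'s16.png')
p,f=cam('wrist'); W,hsv=segment(p,f,im,d)
print(manip.sense()['tcp_pos'],manip.sense()['time'])
E
```

```text
grip 11.175888251236444 [ 515.08234886 -155.29780989   35.17490064] [-1.2  0.8  1.9]
11.068997814889034 [-0.6 -0.3 -4.4]
[ 517.59184868 -349.29866423  109.89166626] 73.2583
```

View pics/w16.png

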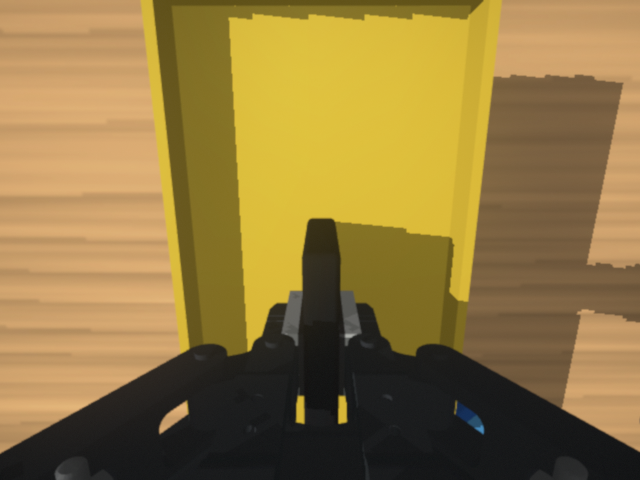

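View pics/s16.png

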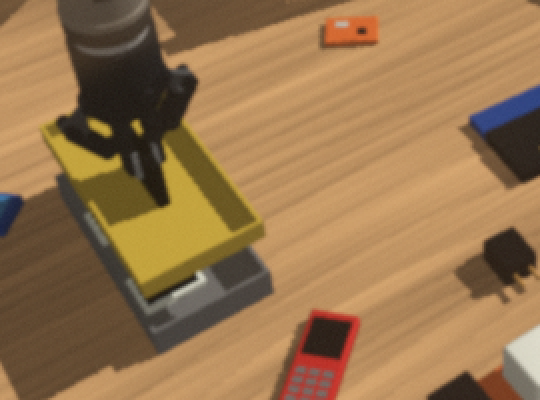

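The cover is held level above the tray. Lowering it with force monitoring.

```bash
python3 - <<'E'
from pick import *
t=np.array([517.3,-350.1]); q=Q(-90+0.05)
manip.servo_line([*t,75],q,speed=80)
for z in (70,67,65,63,61.5,60.5,59.8):
    manip.servo_line([*t,z],q,speed=20); s=manip.sense(); print(z,s['tcp_pos'].round(1),s['wrist_force'].round(1),s['torque'].round(2))
    if abs(s['wrist_force'][2]+4.4)>15: break
E
```

```text
70 [ 517.3 -350.1   70. ] [ 0.6 -2.  -4.3] [ 0.03 -0.04 -0.04]
67 [ 517.2 -350.    66.8] [ 0.2  0.1 -4.8] [-0.02 -0.01 -0.06]
65 [ 517.2 -350.    64.8] [-0.5 -0.6 -4.9] [ 0.03 -0.03 -0.07]
63 [ 517.2 -350.    62.8] [ 0.2  0.2 -3.9] [-0.01 -0.01 -0.01]
61.5 [ 517.2 -350.    61.4] [-0.3  0.2 -5.7] [ 0.02 -0.03  0.01]
60.5 [ 517.3 -350.    60.4] [-0.5  0.5 -4.4] [ 0.02 -0.05  0.04]
59.8 [ 517.3 -350.1   59.8] [ 0.9  0.1 -5.1] [0.   0.04 0.01]
```

```bash
python3 - <<'E'
from pick import *
t=np.array([517.3,-350.1])
manip.let_go(); manip.servo_line([*t,170],speed=120)
manip.move_ptp([515,-270,280],Q(0))
im,d=viewer.get_image('wrist'); save(im,'w17.png'); p,f=cam('wrist'); W,hsv=segment(p,f,im,d)
H,S,V=hsv[...,0],hsv[...,1],hsv[...,2]; X,Y,Z=W[...,0],W[...,1],W[...,2]
b=(X>380)&(X<650)&(Y<-60)&(Y>-440)
rects(b&(Z>50)&(Z<62)&(S>130),W,'cover rim')
rects(b&(Z>80)&(Z<100)&(V<60),W,'bar')
rects(b&(Z>26)&(Z<45)&(S<80),W,'tray')
m=b&(Z>52)&(Z<60)&(S>130); P=W[m]; print(np.linalg.lstsq(np.c_[P[:,:2]-[517,-350],np.ones(len(P))],P[:,2],rcond=None)[0])
# go look at lifter
manip.move_ptp([430,270,190],Q(-81))
im,d=viewer.get_image('wrist'); save(im,'w18.png'); p,f=cam('wrist'); W,hsv=segment(p,f,im,d); H,S,V=hsv[...,0],hsv[...,1],hsv[...,2]
X,Y,Z=W[...,0],W[...,1],W[...,2]
lm=(X>330)&(X<600)&(Y>180)&(Y<400)
rects(lm&(H<15)&(S>180)&(Z>34),W,'handle')
rects(lm&(S<60)&(V>110)&(Z>2.6)&(Z<8),W,'blade')
print(manip.sense()['time'])
E
```

```text
cover rim [321. 283.] n 3737 z 55.1 c [ 517.5 -349.7] size [121.2 240.7] ang 89.99
bar [324. 297.] n 1011 z 89.1 c [ 517.2 -348.2] size [67.1 11.4] ang 0.41
[-7.89640091e-04  9.98759398e-04  5.51167819e+01]
handle [343. 182.] n 1777 z 43.3 c [465.9 258.8] size [78.  13.3] ang 22.55
blade [323. 100.] n 2516 z 4.1 c [523.  282.8] size [54.9 31. ] ang 22.36
80.8917
```

View pics/w17.png

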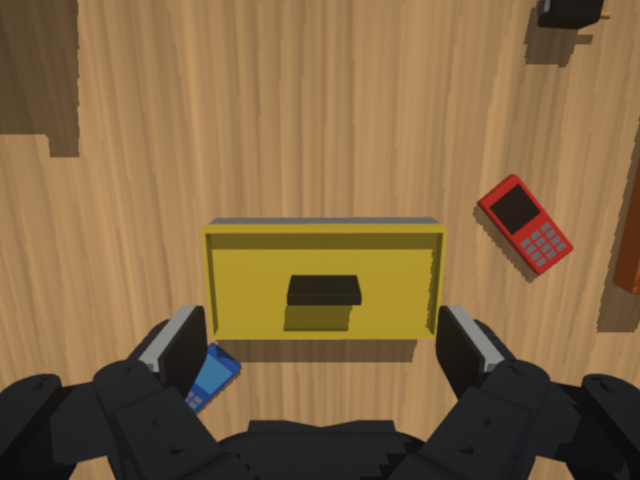

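View pics/w18.png

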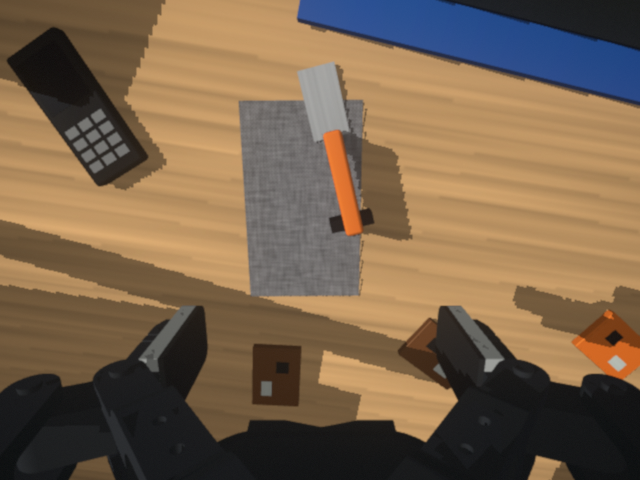

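The cover is fully seated: its rim is 24 mm higher than before, centred within 0.5 mm and level. The lifter's handle middle is still over the mat, but the heel is at the mat's edge and the blade tip is off it. There is plenty of time, so I'll set it back squarely.

```bash
python3 - <<'E'
from pick import *
a=22.5; g=np.array([465.9+5*np.cos(np.radians(a)),258.8+5*np.sin(np.radians(a))])
manip.move_ptp([*g,120],Q(a-90)); manip.servo_line([*g,13],speed=80)
manip.grasp(); print(manip.sense()['finger_gap'],manip.sense()['wrist_force'].round(1))
manip.servo_line([*g,60],speed=80)
t=np.array([425.2,286.0])
manip.servo_line([*t,60],Q(9-90),speed=100); manip.servo_line([*t,25],speed=60); manip.servo_line([*t,13.6],speed=25)
manip.let_go(); manip.servo_line([*t,190],speed=150)
manip.move_ptp([430,270,190],Q(-81))
im,d=viewer.get_image('wrist'); save(im,'w19.png'); p,f=cam('wrist'); W,hsv=segment(p,f,im,d); H,S,V=hsv[...,0],hsv[...,1],hsv[...,2]
X,Y,Z=W[...,0],W[...,1],W[...,2]
lm=(X>330)&(X<600)&(Y>180)&(Y<400)
rects(lm&(H<15)&(S>180)&(Z>34),W,'handle')
rects(lm&(S<60)&(V>110)&(Z>2.6)&(Z<8),W,'blade')
im,d=viewer.get_image('top'); save(im,'t3.png'); im,d=viewer.get_image('scene'); save(im,'s3.png')
print(manip.sense()['time'])
E
```

```text
13.262473596189523 [-0.1 -0.2  1. ]
handle [298. 234.] n 1646 z 43.4 c [420.5 286.8] size [77.6 13.8] ang 9.07
blade [300. 150.] n 2318 z 4.2 c [480.7 296.7] size [55.5 30.7] ang 8.92
88.65
```

View pics/w19.png

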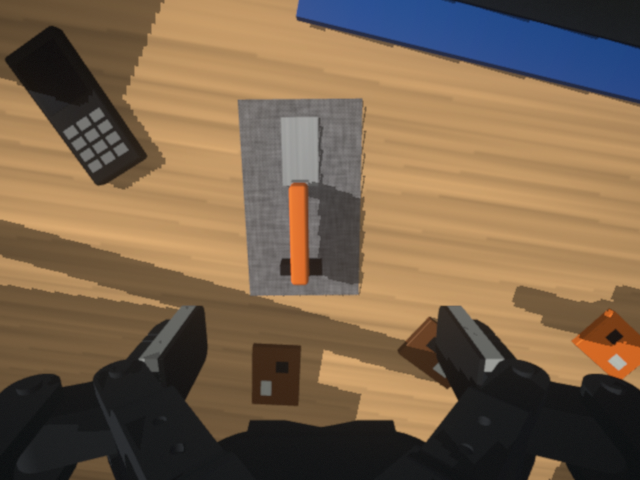

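View pics/s3.png

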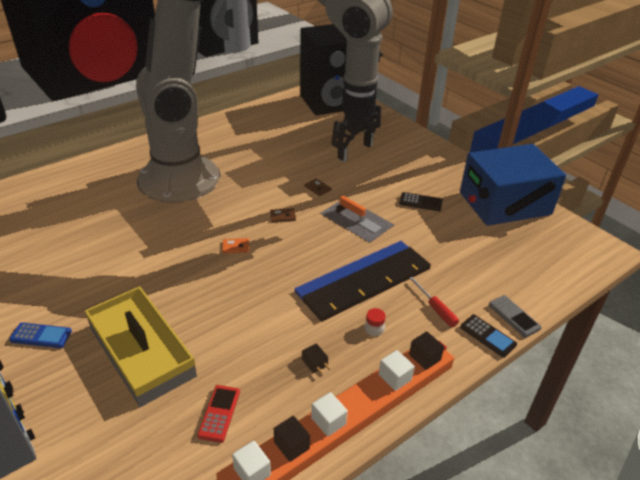

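View pics/t3.png

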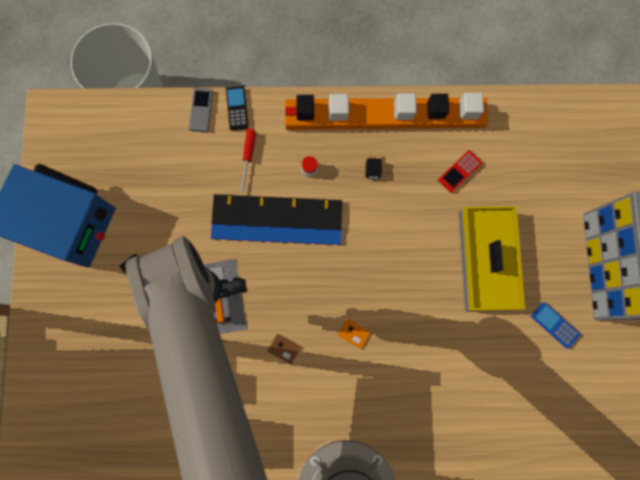

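The lifter is back on its mat with its handle at (299,234), the cover is seated on the tray, and the bystanders have not moved. The gripper hangs clear of everything, so I'm handing in.

```bash
python3 - <<'E'
from h import *
manip.job_done(); print(manip.sense()['time'])
E
```

```text
the job is handed in; nothing more can be done
the job is handed in; nothing more can be done
```

The job is done and handed in at about 89 s of the 210 s allowed; no verdict was reported.

- **Modules:** I turned all three over the step with the lifter, and the fingers did not touch any of them before they were face up. I then put them face up and flat in the grey tray; their tops read about 11–12 mm, as expected, before the cover hid them.
- **Cover:** It went on without any extra force. It sits 24 mm higher than it stood on the table, which is the seated height. It is centred within about 0.5 mm by its rim; the bar read 1–2 mm off in y. It is level within 0.001 rad.
- **Lifter:** After I first put it back it was knocked about 5 cm and turned about 14°. I picked it up again and set it squarely on its mat; the last picture shows it upright, with its grip point about 13 mm from the mat's centre.
- **Other things:** In the last pictures the bystanders stand where they began, except the black phone, which the arm hides in the top view; the last scene and wrist pictures show it unmoved. The gripper hangs clear of everything.

None of my last checks failed.

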